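Hold out a cedar ball on the dish, handle to the customer

TASK

A customer on the stool to the left (+y) of the tray wants the cedar ball: slide the lid of the clear box fully open, take out the ball and lower it gently into the shallow steel dish. Then grip the dish by its bowl, leaving handle and ball free, lift it straight up about 10 cm above the tray, and in the air, keeping the dish level and the ball at its centre, turn it a quarter turn so that the handle, which lay towards you, points straight out over the tray's left-hand end. Finish while still holding the dish up there, level and still, with the ball resting in its middle, and do not disturb the shoe tree, the tin or the brush.

Things in the scene. Friction and masses are not known exactly. Their poses are not given: they have to be found in the camera images.
- tray: stainless steel tray, fixed, 400 mm (its x) by 560 mm (its y) by 24 mm high, walls and floor 4 mm thick. Origin: centre of its underside; x points away from the robot, y to the left, z up; things stand on its floor, 4 mm above the origin. It lies a little turned (up to 0.15 rad).
- tray_left_end (a point): middle of the rim at the tray's left-hand end (tray x 0, y +280 mm), the side where the customer sits
- dish: shallow round stainless steel dish, loose, about 150 g: bowl 62 mm in outside diameter, 17 mm high, upright wall 3 mm thick; its floor sinks gently to the centre (6 mm above the underside there, 11 mm at the wall). Origin: centre of the bowl's underside; x points along the handle to its end, z up. At the start it stands on the tray, handle towards the robot (within 0.2 rad of the tray's -x).
- dish_handle_end (a point): outer end of the dish's flat handle, 112 mm from the bowl's centre; the handle is 16 mm wide and 3 mm thick, 12 to 15 mm above the bowl's underside
- box: clear acrylic box, fixed, 100 mm (its x) by 150 mm (its y) by 48 mm high, walls 3 mm. Origin: centre of its underside; x points away from the robot, y to the left. Under the lid it is open at the top, 86 mm wide (x) between the lips that guide the lid.
- box_seat (a point): the ball's seat in the box, at box x 0, y +30 mm: centre of the top of a cork collar 27 mm in outside diameter and 10 mm high (top 13 mm above the box's underside); the seated ball's centre is 11 mm above it
- lid (a joint): clear sliding lid in the box's top, top face 45 mm above the box's underside: 0 = shut, 0.1 m = fully open. It slides to the right (the box's -y), out over the low end wall, and stays where it is left; friction about 1 N. At the start it is shut or open by up to 12 mm.
- lid_pull (a point): top centre of the upright aluminium pull bar near the lid's left end; the bar is 46 mm (box x) by 10 mm (box y, the sliding direction) and stands 22 mm above the lid; this point moves with the lid
- ball: turned cedar ball 30 mm in diameter, about 11 g, loose; rolls easily. (Its own origin and axes turn as it rolls: use the centre.)
- ball_center (a point): centre of the cedar ball
- shoe_tree: bystander: cedar shoe tree, 255 mm long, 82 mm wide, 60 mm high, loose, lying across the far side of the tray; origin at the middle of its underside, x towards its toe
- tin: bystander: round burgundy polish tin, 72 mm in diameter, 28 mm high, loose, near the tray's near right corner; origin at the centre of its underside
- welt_brush: bystander: small welt brush 177 mm long with a pointed nylon head, 18 mm high, loose, lying along the tray's near side; origin below the middle of its handle, x towards its head

How it is judged:
By the outcome, as a careful person would: the job done as asked, in the order asked, and still so for the second after the job is handed in, while the arm keeps its last pose, push and grip.
It also fails if it takes over 59 s, if anything falls off the work surface, if the arm or the gripper's body presses on something with over 40 N, if the wrist force passes 120 N, or if a joint passes its speed limit or range.

ROBOT

A 7-joint arm with a two-finger parallel gripper is mounted at the origin on the work surface. World frame = base frame: x ahead of the robot, y to its left, z up, the work surface at z = 0. Lengths are in m, angles in rad, forces in N, time in s.
With the tool pointing down it reaches from about 0.4 to 0.85 m from the base axis. Payload 10.4 kg.
Tool frame: the origin (TCP) lies midway between the tips of the shut fingers; the grasp point (between the pads) lies 19 mm behind it; z points along the fingers, y is the direction in which the jaws open and shut (so a half turn about z gives the same grasp; the last joint's range is limited). The gripper opens to 87 mm and grips with 3 to 60 N. Pads are 19 mm wide; open, the fingers measure 117 mm over their backs; the gripper's body (75 mm by 190 mm) begins 51 mm behind the grasp point.
Start: joints at [1.105, 0.332, -0.065, 1.46, 0.022, 1.35, -0.088], TCP at [0.268, -0.565, 0.223] pointing down, gripper open.
Joint ranges: [-2.6, 2.6], [-0.5, 2.12], [-1.47, 1.34], [0.16, 2.42], [-1.27, 4.41], [0.06, 2.06], [-2.6, 2.6]. Speed limits (rad/s): [2.22, 2.22, 2.79, 2.79, 3.14, 3.14, 3.14].

INTERFACE

Orientations are given as a 3x3 rotation matrix whose columns are the frame's x, y, z axes.
In Python, from plant import arm gives the robot as it stands. Calls block until the motion is done:
- arm.move_ptp(position, orientation): joint-space move of the TCP to a pose.
- arm.servo_line(position, rot=None, max_speed=0.15, max_force=None): straight line of the TCP; rot=None keeps the orientation; max_speed is the mean speed in m/s. With max_force (N) it stops when the force on the tool has changed by that much, and returns True; else False.
- arm.set_joints(angles): joint-space move.
- arm.open() and arm.grab(squeeze=None): open the fingers fully, or close them until they stop; squeeze is the grip in N (None keeps the last).
- arm.hold(seconds).
- arm.solve_ik(position, orientation): joint angles nearest the present ones, or None.
- arm.get_state(): the state.
- arm.camera(name): name is "scene" or "top" or "wrist"; returns the picture (420x560x3 uint8, blue, green, red); there is no depth.
- arm.camera_model(name): a dict with "intrinsics" (3x3 intrinsics, pixels), "R" (3x3) and "t" (3): a world point X has camera coordinates R X + t; the wrist camera has in their place "mount" (4x4, takes a point from camera to tool coordinates, whose origin is the TCP and whose axes are the flange's). Camera axes: x right, y down, z forward; pixel columns grow to the right and rows downward; lengths in m; the calibration is good to about 2 mm. The wrist camera is an equidistant fisheye: a pixel r from the principal point sees the ray r / f radians off the axis. A picture is of the moment at which its call begins: read the wrist's pose just before it. camera_model takes no time and is no camera call.
A pose or a line that the arm cannot do raises arm.PlanningError and nothing moves.
- arm.sign_off(): hands the job in, once; it reports no verdict.
The state is a dict: "t": time; "joint_positions": joint angles; "dq": joint speeds; "joint_efforts": joint torques, N m; "tool_pos": TCP position; "eef_rot": TCP orientation; "contact_force": force on the tool from outside, world axes, zero at the start; "wrist_torque": the same for the moment, N m; "grip_width": opening from 0.0 (shut) to 1.0 (fully open).
Only numpy, scipy, OpenCV 4.12 (cv2) and the standard library are available. Lean on these libraries where they do the work, as an engineer would, in place of code of your own. Each camera call takes 0.05 s, during which the arm holds its last target. There are 200 camera calls.

## Working session

There is one attempt and no reset: what is moved stays moved. The work goes in short steps, each a Python script; the robot and the scene stay as the last script left them, time stands still between calls to the robot, and variables do not carry over. Pictures are saved under pics/ and viewed, about 8 in all and at most 12, crops included, and the job is handed in when it is done.

```bash
ls; mkdir -p pics; python3 - <<'E'
from plant import arm
import cv2,numpy as np
for n in("scene","top"):
    cv2.imwrite(f"pics/{n}0.png",arm.camera(n))
for n in("scene","top","wrist"):
    print(n,arm.camera_model(n))
s=arm.get_state();print(s["t"],s["tool_pos"],s["eef_rot"])
E
```

```text
pics
scene {'intrinsics': array([[386.29639077,   0.        , 286.26289101],
       [  0.        , 386.29639077, 203.15446544],
       [  0.        ,   0.        ,   1.        ]]), 'R': array([[ 0.25699583,  0.9664064 ,  0.00343815],
       [ 0.66680212, -0.17474488, -0.72445784],
       [-0.69951989,  0.18847521, -0.68931054]]), 't': array([-0.19492156, -0.30655499,  1.27794299])}
top {'intrinsics': array([[437.00963855,   0.        , 278.34604416],
       [  0.        , 437.00963855, 206.79845064],
       [  0.        ,   0.        ,   1.        ]]), 'R': array([[-0.00759645, -0.9999269 ,  0.00940693],
       [-0.99218123,  0.00636501, -0.12464303],
       [ 0.12457404, -0.01028023, -0.99215706]]), 't': array([0.0521312 , 0.57950752, 0.87257143])}
wrist {'intrinsics': array([[325.1922621 ,   0.        , 278.43370436],
       [  0.        , 325.1922621 , 206.30292697],
       [  0.        ,   0.        ,   1.        ]]), 'mount': array([[ 4.68278882e-04, -9.55621783e-01, -2.94595975e-01,
         8.19272373e-02],
       [ 9.99999633e-01,  2.36009005e-04,  8.23987375e-04,
         8.32778658e-04],
       [-7.17892982e-04, -2.94596253e-01,  9.55621543e-01,
        -1.61475844e-01],
       [ 0.00000000e+00,  0.00000000e+00,  0.00000000e+00,
         1.00000000e+00]])}
0.1 [ 0.26761654 -0.56439496  0.22182967] [[ 9.03539566e-01  4.28504239e-01 -6.07985820e-04]
 [ 4.28504667e-01 -9.03538819e-01  1.16330388e-03]
 [-5.08581467e-05 -1.31161584e-03 -9.99999139e-01]]
```

View pics/top0.png

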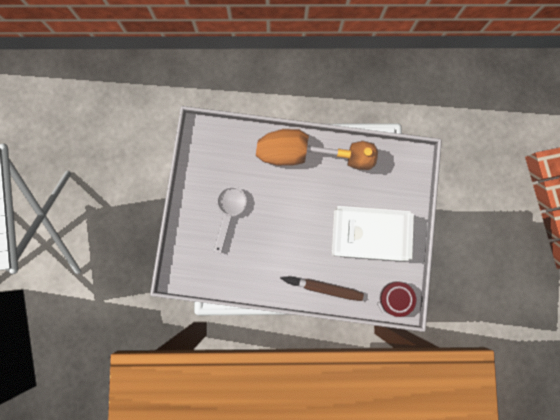

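View pics/scene0.png

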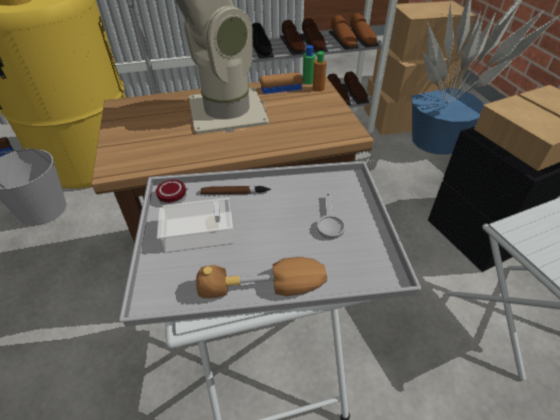

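Top view: tray corners at about (184,109), (440,139), (425,329), (153,296), dish bowl at (233,202) with handle end at (219,249), box at 332–413 × 207–261 with pull near (351,231). The scene view shows the same layout from the far side: bowl at (330,228), box at 158–233 × 200–248.

```bash
cat > h.py <<'E'
import numpy as np,cv2
from plant import arm
def ray(n,uv,st=None):
    m=arm.camera_model(n);K=np.array(m["intrinsics"]);d=np.linalg.inv(K)@np.array([uv[0],uv[1],1.])
    if n=="wrist":
        r=np.hypot(d[0],d[1]);d=np.array([d[0]/r*np.sin(r),d[1]/r*np.sin(r),np.cos(r)]) if r>1e-9 else np.array([0,0,1.])
        M=np.array(m["mount"]);R=np.array(st["eef_rot"]);p=np.array(st["tool_pos"])
        return p+R@M[:3,3],R@M[:3,:3]@d
    R=np.array(m["R"]);d=R.T@d
    return -R.T@np.array(m["t"]),d/np.linalg.norm(d)
def plane(n,uv,z,st=None):
    o,d=ray(n,uv,st);return o+d*(z-o[2])/d[2]
def tri(*rs):
    A=sum(np.eye(3)-np.outer(d,d) for o,d in rs);b=sum((np.eye(3)-np.outer(d,d))@o for o,d in rs)
    x=np.linalg.solve(A,b);return x,[np.linalg.norm(np.cross(x-o,d)) for o,d in rs]
E
python3 - <<'E'
from h import *
T=cv2.imread("pics/top0.png");S=cv2.imread("pics/scene0.png")
P={"FL":((184,109),(410,291)),"FR":((440,139),(124,314)),"NR":((425,329),(145,172)),"NL":((153,296),(372,165)),
"bowl":((233,202),(330,228)),"hend":((219,249),(328,194))}
X={}
for k,(a,b) in P.items():
    x,e=tri(ray("top",a),ray("scene",b));X[k]=x;print(k,x.round(4),np.round(e,4))
print([np.linalg.norm(X[a]-X[b]).round(4) for a,b in("FL FR".split(),"FR NR".split(),"NR NL".split(),"NL FL".split())])
a=cv2.resize(T[195:335,270:450],None,fx=4.4,fy=4.2,interpolation=2)
cv2.imwrite("pics/c1.png",a)
E
```

```text
FL [0.797  0.247  0.0139] [0.0058 0.0058]
FR [ 0.7222 -0.2933  0.039 ] [0.0024 0.0024]
NR [ 0.331  -0.2469  0.0476] [0.005 0.005]
NL [0.4021 0.3224 0.0104] [0.0129 0.0129]
bowl [0.5944 0.1458 0.0103] [0.0011 0.0011]
hend [0.4944 0.1743 0.0208] [0.002 0.002]
[np.float64(0.546), np.float64(0.3941), np.float64(0.5749), np.float64(0.4021)]
```

View pics/c1.png

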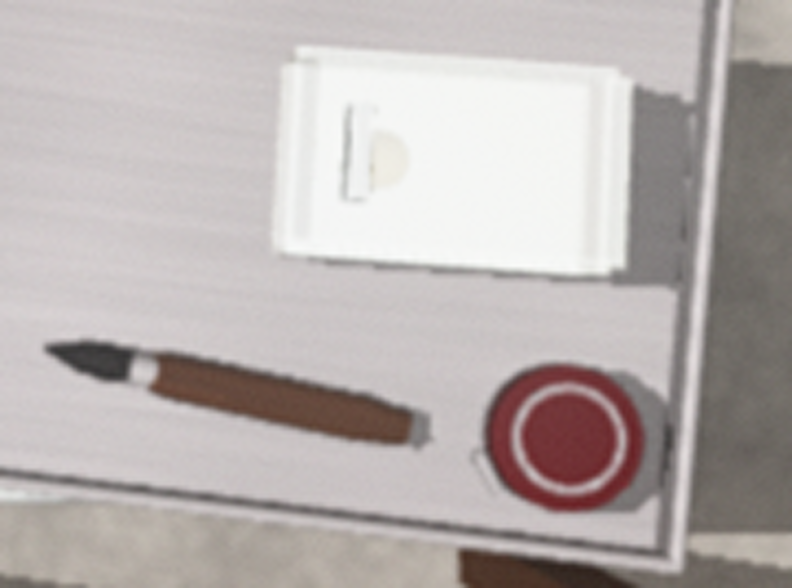

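Tray fits z=0 (rim lengths 0.560/0.557, 0.402/0.401), yaw ≈ −0.128. The crop shows the pull near (361,152) and the ball right of it at (390,160). The open fingers (117 mm) won't fit through the 86 mm opening, so I'll grip the pull across its 46 mm and see what the fingers do when they come off it. Close view first.

```bash
cat >> h.py <<'E'
def Rz(a): return np.array([[np.cos(a),np.sin(a),0],[np.sin(a),-np.cos(a),0],[0,0,-1.]])  # tool down, tool x at angle a
def snap(n,f):
    s=arm.get_state();im=arm.camera(n);cv2.imwrite(f"pics/{f}.png",im);np.savez(f"pics/{f}.npz",tool_pos=s["tool_pos"],eef_rot=s["eef_rot"]);return s,im
E
python3 - <<'E'
from h import *
for a in(-.08+np.pi/2,-.08-np.pi/2,-.08):
    print(a,arm.solve_ik([.525,-.12,.2],Rz(a)),arm.solve_ik([.59,.146,.1],Rz(a)))
a=-.08+np.pi/2
if arm.solve_ik([.525,-.12,.2],Rz(a)) is None: a-=np.pi
arm.move_ptp([.525,-.15,.16],Rz(a))
s,_=snap("wrist","w1");print(s["t"],s["tool_pos"],a)
E
```

```text
1.4907963267948965 [ 0.65246348  0.20388275 -0.57702389  1.69730372  0.11574308  1.27459233
 -0.02895534] [ 0.37613597  0.56051296 -0.91763836  1.61466863  0.46958878  1.20263474
 -0.72058737]
-1.6507963267948966 None [ 0.55497964  0.7510537  -1.24738991  1.60663223  0.7301902   1.32542287
  2.26156256]
-0.08 [ 0.5291978   0.18639291 -0.43544056  1.70347522  0.08194125  1.26972398
 -1.57474329] [ 0.33195922  0.53335583 -0.85021154  1.61684536  0.42472653  1.18666362
 -2.26235157]
1.8917 [ 0.52474692 -0.1518108   0.16001833] 1.4907963267948965
```

View pics/w1.png

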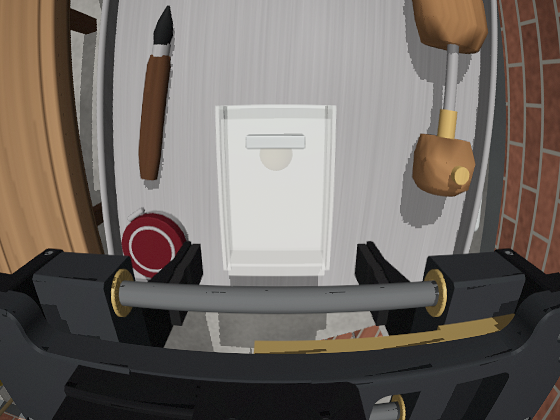

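The wrist view shows the whole box: rim corners about (216,106), (336,106), (328,274), (218,274); the pull bar at x 247–305, y 136–149; the ball behind it near (276,158); the brush and tin to the left.

```bash
python3 - <<'E'
from h import *
s=np.load("pics/w1.npz")
q={k:plane("wrist",uv,z,s) for k,uv,z in(("pL0",(246.5,135.5),.071),("pR0",(305,135.5),.071),("pL1",(246.5,148.5),.071),("pR1",(305,148.5),.071),
("FLo",(216,106),.052),("FRo",(336,106),.052),("NRo",(328,274),.052),("NLo",(218,274),.052),("ball",(276,158),.028))}
for k in q: print(k,q[k].round(4))
n=lambda a,b:(np.linalg.norm(q[b]-q[a]).round(4),np.arctan2(*(q[b]-q[a])[[1,0]]).round(3))
print("bar",n("pL0","pR0"),n("pL0","pL1"),"boxw",n("FLo","FRo"),n("NLo","NRo"),"len",n("NLo","FLo"),n("NRo","FRo"))
print("boxc",sum(q[k] for k in("FLo","FRo","NRo","NLo"))/4, "pull",sum(q[k] for k in("pL0","pR0","pL1","pR1"))/4)
print("tri pull",tri(ray("top",(270+361/4.4-.4,195+152/4.2-.4)),ray("wrist",(276,142),s)))
im=cv2.imread("pics/w1.png")[80:300,190:370];cv2.imwrite("pics/c2.png",cv2.resize(im,None,fx=2.7,fy=2.7,interpolation=2))
E
```

```text
pL0 [ 0.5064 -0.0897  0.071 ]
pR0 [ 0.5512 -0.0934  0.071 ]
pL1 [ 0.5054 -0.0998  0.071 ]
pR1 [ 0.5505 -0.1036  0.071 ]
FLo [ 0.4815 -0.0638  0.052 ]
FRo [ 0.5801 -0.0721  0.052 ]
NRo [ 0.5671 -0.2253  0.052 ]
NLo [ 0.4627 -0.2169  0.052 ]
ball [ 0.5267 -0.1157  0.028 ]
bar (np.float64(0.045), np.float64(-0.084)) (np.float64(0.0102), np.float64(-1.67)) boxw (np.float64(0.0989), np.float64(-0.084)) (np.float64(0.1047), np.float64(-0.08)) len (np.float64(0.1543), np.float64(1.449)) (np.float64(0.1538), np.float64(1.486))
boxc [ 0.52285088 -0.14452161  0.052     ] pull [ 0.52841401 -0.09661575  0.071     ]
tri pull (array([ 0.52788341, -0.09867059,  0.05785881]), [np.float64(0.000774481647865035), np.float64(0.0007744816478651243)])
```

View pics/c2.png

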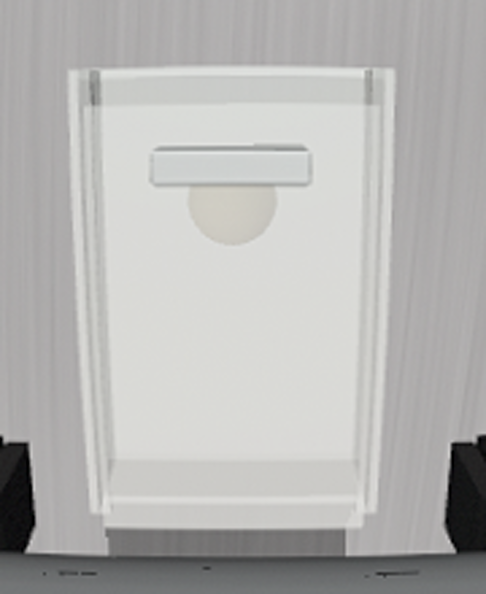

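```bash
python3 - <<'E'
from h import *
a=-.083+np.pi/2;R=Rz(a);p=np.array([.5284,-.0966,.056]);yb=np.array([.0829,.9966,0])
arm.move_ptp(p+[0,0,.04],R)
print(arm.servo_line(p,max_force=10)); arm.grab(20)
s=arm.get_state();print("grip",s["grip_width"]*87,s["t"],s["tool_pos"])
p=np.array(s["tool_pos"])
print("stop",arm.servo_line(p-yb*.112,max_speed=.06,max_force=12))
s=arm.get_state();print((np.array(s["tool_pos"])-p)@yb,s["contact_force"],s["t"])
arm.servo_line(np.array(s["tool_pos"])+[0,0,.03])
s,_=snap("wrist","w2");print("after lift grip",s["grip_width"]*87,s["tool_pos"],s["t"])
E
```

```text
False
grip 45.761106396000905 3.55 [ 0.52691977 -0.09645149  0.05582932]
stop True
-0.0910369320810687 [0.13193746 2.63925056 4.79815402] 4.925
after lift grip 18.609679988747676 [ 0.51981254 -0.18774294  0.08595347] 5.275
```

View pics/w2.png

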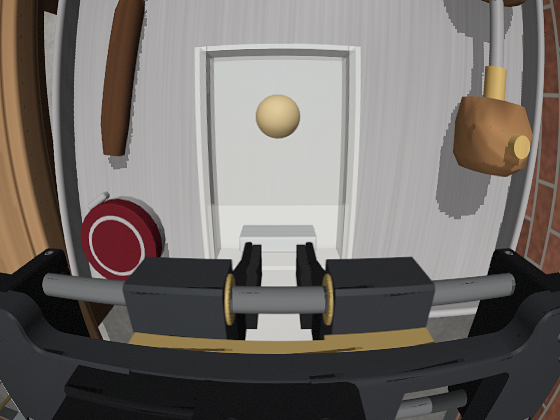

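The lid is open: its left edge lies at row ≈205, the bar is behind it at rows 226–250, and the ball is uncovered at (278,116), with the box's left wall at rows 46–56.

```bash
python3 - <<'E'
from h import *
s=np.load("pics/w2.npz");bc=np.array([.5246,-.1427,0]);xb=np.array([.9966,-.0829,0]);yb=np.array([.0829,.9966,0])
for k,uv,z in(("lid edge",(278,205),.049),("wall out",(278,46.5),.052),("wall in",(278,56),.052),("ball",(278,116),.028),("bar",(278,232),.071),("lipL",(210,160),.052),("lipR",(346,160),.052),("oL",(199,120),.052),("oR",(357,120),.052)):
    p=plane("wrist",uv,z,s);print(k,p.round(4),"box xy mm",((p-bc)@xb*1e3).round(1),((p-bc)@yb*1e3).round(1))
im=cv2.imread("pics/w2.png");m=cv2.inRange(cv2.cvtColor(im,cv2.COLOR_BGR2HSV),(10,50,90),(30,255,255))[70:170,230:330]
c=max(cv2.findContours(m,0,2)[0],key=cv2.contourArea);(u,v),r=cv2.minEnclosingCircle(c);print(u+230,v+70,r)
p=plane("wrist",(u+230,v+70),.028,s);print(p,(p-bc)@xb,(p-bc)@yb)
print(arm.get_state()["grip_width"])
E
```

```text
lid edge [ 0.5223 -0.1675  0.049 ] box xy mm -0.2 -24.9
wall out [ 0.5305 -0.0694  0.052 ] box xy mm -0.2 73.5
wall in [ 0.53   -0.0753  0.052 ] box xy mm -0.2 67.6
ball [ 0.5269 -0.112   0.028 ] box xy mm -0.3 30.8
bar [ 0.5216 -0.1772  0.071 ] box xy mm -0.1 -34.6
lipL [ 0.4831 -0.1342  0.052 ] box xy mm -42.0 5.0
lipR [ 0.5665 -0.1412  0.052 ] box xy mm 41.6 5.0
oL [ 0.4792 -0.1089  0.052 ] box xy mm -48.1 29.9
oR [ 0.5746 -0.1169  0.052 ] box xy mm 47.7 29.9
277.5 115.92856979370117 21.882204055786133
[ 0.52656742 -0.11192983  0.028     ] -0.0005901214553501483 0.030828653916332105
0.14497959855765696
```

Lid edge at box y −25, i.e. about 100 mm open, and the ball is at the seat (+30.8). I'll enter with closed fingers beside the ball and open them against the box sides, since there is no partial opening command. Then I'll slide along to straddle the ball.

```bash
python3 - <<'E'
from h import *
a=-.083+np.pi/2;R=Rz(a);bc=np.array([.5246,-.1427,0]);yb=np.array([.0829,.9966,0]);xb=np.array([.9966,-.0829,0])
P=lambda x,y,z:bc+xb*x+yb*y+[0,0,z]
arm.grab(3)
arm.servo_line(P(-.0003,-.045,.10),max_speed=.3)
arm.servo_line(P(-.0003,-.009,.10),max_speed=.3)
print("contact",arm.servo_line(P(-.0003,-.009,.0185),max_speed=.12,max_force=8))
f=lambda k:(lambda s:print(k,round(s["t"],2),(s["grip_width"]*87).round(1),np.round(s["contact_force"],1),np.round(s["tool_pos"],4)))(arm.get_state())
f("in");arm.open();f("open")
E
```

```text
contact FalseTraceback (most recent call last):
  File "<stdin>", line 9, in <module>
  File "<stdin>", line 8, in <lambda>
  File "<stdin>", line 8, in <lambda>
AttributeError: 'float' object has no attribute 'round'
```

```bash
cat >> h.py <<'E'
def st(k):
    s=arm.get_state();print(k,round(s["t"],2),"grip",round(s["grip_width"]*87,1),np.round(s["contact_force"],1),np.round(s["tool_pos"],4));return s
E
python3 - <<'E'
from h import *
st("in");arm.open();st("open")
s,_=snap("wrist","w3")
E
```

```text
in 7.15 grip 0.5 [0.3 0.  1.2] [ 0.5241 -0.1518  0.0191]
open 8.23 grip 62.1 [-6.5  1.2  4.4] [ 0.5226 -0.1516  0.0184]
```

View pics/w3.png

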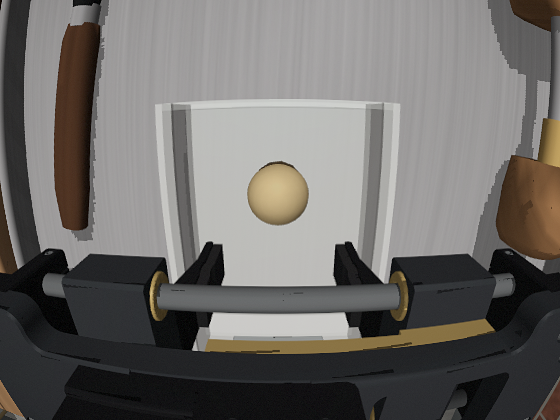

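The fingers opened to 62 mm inside the box with only about 6 N sideways; the ball is at (278,194), between their paths.

```bash
python3 - <<'E'
from h import *
p=np.array([.5266,-.1119,.0185])
print(arm.servo_line(p,max_speed=.06,max_force=25));st("at ball")
arm.grab(6);st("grabbed")
arm.servo_line(p+[0,0,.09],max_speed=.12)
st("lifted");snap("wrist","w4")
E
```

```text
False
at ball 9.1 grip 62.6 [-6.1  0.3  2.1] [ 0.5255 -0.1121  0.0181]
grabbed 9.32 grip 62.6 [-4.9 -0.8  1.9] [ 0.5254 -0.1121  0.0181]
lifted 10.22 grip 5.8 [-0.3 -0.8 -0.2] [ 0.5262 -0.1119  0.1078]
```

View pics/w4.png

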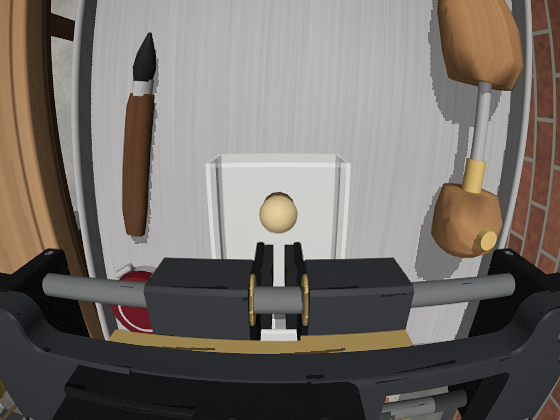

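The ball is still on its seat at (278,213): the grab returned before the fingers had started to close. I'll repeat and wait for the closing.

```bash
python3 - <<'E'
from h import *
s=np.load("pics/w4.npz");b=plane("wrist",(278,213),.028,s);print("ball",b)
if np.hypot(*(b[:2]-[.5266,-.1119]))<.004:
    bc=np.array([.5246,-.1427,0]);yb=np.array([.0829,.9966,0]);xb=np.array([.9966,-.0829,0])
    P=lambda x,y,z:bc+xb*x+yb*y+[0,0,z]
    arm.grab(6);st("shut")
    arm.servo_line(P(0,-.009,.10),max_speed=.2)
    print(arm.servo_line(P(0,-.009,.0185),max_speed=.15,max_force=8))
    arm.open();st("open")
    print(arm.servo_line([.5266,-.1119,.0185],max_speed=.08,max_force=25))
    for i in range(6):
        arm.grab(6);arm.hold(.15)
        if st("grab")["grip_width"]*87<33: break
    arm.hold(.2);st("held")
E
```

```text
ball [ 0.52680033 -0.11094283  0.028     ]
shut 10.62 grip 0.9 [0.3 0.7 0.6] [ 0.5265 -0.1119  0.1083]
False
open 12.74 grip 62.7 [-9.3  1.   7.7] [ 0.5223 -0.1516  0.0184]
False
grab 13.76 grip 61.7 [-0.5  0.3  0.6] [ 0.5257 -0.1126  0.0183]
grab 14.52 grip 29.8 [-3.6 -0.2  2.4] [ 0.5263 -0.1118  0.0184]
held 14.72 grip 28.9 [-4.   0.5  3.6] [ 0.5263 -0.1118  0.0184]
```

Held at 29 mm. The fingers straddle 60 mm outside, so they can't go below the dish's rim. I'll regrip the ball nearer the fingertips while it is still seated, so that it can be set down with almost no drop.

```bash
python3 - <<'E'
from h import *
arm.open();st("open")
p=[.5266,-.1115,.0235]
arm.servo_line(p,max_speed=.05,max_force=25);st("at")
for i in range(6):
    arm.grab(6);arm.hold(.1)
    if st("grab")["grip_width"]*87<31: break
arm.hold(.2);st("held")
arm.servo_line([.5266,-.1115,.10],max_speed=.1);st("lift")
arm.servo_line([.575,.075,.14],max_speed=.25)
snap("wrist","w5");st("over")
E
```

```text
open 15.41 grip 62.4 [-7.3  0.5  6.4] [ 0.5255 -0.1118  0.0184]
at 15.66 grip 64.8 [-6.7  0.2  4.3] [ 0.5255 -0.1115  0.0235]
grab 15.97 grip 64.3 [-2.1  0.8  1.2] [ 0.5257 -0.1115  0.0235]
grab 16.73 grip 29.0 [-2.6 -0.8  2.5] [ 0.5263 -0.1115  0.0235]
held 16.93 grip 29.4 [-4.2  0.6  3.6] [ 0.5263 -0.1115  0.0234]
lift 17.85 grip 29.0 [ 0.8  0.2 -0. ] [ 0.5262 -0.1115  0.0994]
over 18.83 grip 29.2 [ 0.2 -0.4 -1.3] [0.5747 0.0728 0.1393]
```

View pics/w5.png

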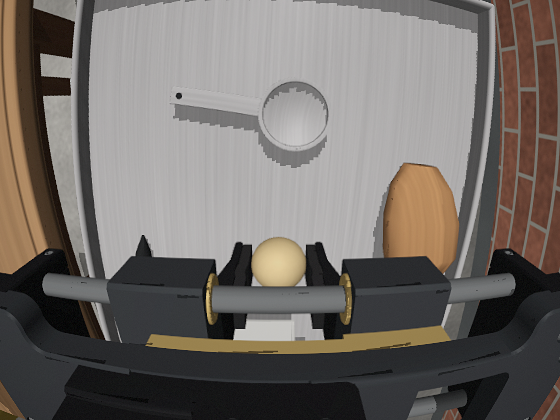

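The ball is held at (278,262). The dish rim spans columns 261–329, rows 81–~147, centre about (295,114), with the handle's end at (171,96).

```bash
python3 - <<'E'
from h import *
s=np.load("pics/w5.npz")
L,Rr,T,B=[plane("wrist",u,.021,s) for u in((261,114),(329,114),(295,81),(295,147))]
for b in(B,plane("wrist",(295,150),.021,s)): print("h",np.linalg.norm(L-Rr),"v",np.linalg.norm(T-b),((L+Rr)/2).round(4),((T+b)/2).round(4))
c=(L+Rr+T+B)/4;h=plane("wrist",(171,96),.019,s);print("c",c,"hend",h,np.linalg.norm((h-c)[:2]),np.arctan2(*(h-c)[[1,0]]))
g=plane("top",(233,202),.015);print("top bowl",g,plane("top",(219,249),.019))
bc=(L+Rr)/2
im=cv2.imread("pics/w5.png")[70:165,160:340];cv2.imwrite("pics/c5.png",cv2.resize(im,None,fx=4.4,fy=4.4,interpolation=2))
E
```

```text
h 0.058057679680908726 v 0.05703246498511635 [0.596  0.1486 0.021 ] [0.5958 0.1482 0.021 ]
h 0.058057679680908726 v 0.05965359066853134 [0.596  0.1486 0.021 ] [0.5957 0.1469 0.021 ]
c [0.59589789 0.14840809 0.021     ] hend [0.48885422 0.17646071 0.019     ] 0.11065846930787532 2.88528940909558
top bowl [0.593409   0.14428934 0.015     ] [0.49388668 0.17262045 0.019     ]
```

View pics/c5.png

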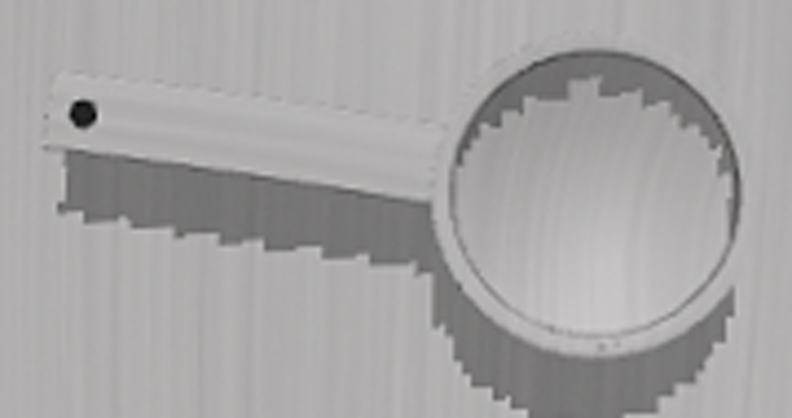

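Inner rim circle: columns 262.7–328.4, rows 81.1–146.6, which gives about 56–57 mm and matches the bowl (56). Centre ≈ (0.596, 0.148), handle at 2.884 rad. I'll set the ball down with the jaws across the handle.

```bash
python3 - <<'E'
from h import *
c=np.array([.5961,.1484,0]);a=2.884
for aa in(2.884,2.2,np.pi/2-.128,1.3): print(np.round(arm.solve_ik(c+[0,0,.11],Rz(aa)),2))
arm.servo_line(c+[0,0,.10],rot=Rz(a),max_speed=.12);st("above")
print(arm.servo_line(c+[0,0,.035],max_speed=.12))
print(arm.servo_line(c+[0,0,.0220],max_speed=.03,max_force=6));st("low")
arm.hold(.2);arm.open();st("open");arm.hold(.3)
snap("wrist","w6")
E
```

```text
[ 0.34  0.54 -0.87  1.59  0.43  1.21  0.7 ]
[ 0.26  0.5  -0.76  1.59  0.37  1.19  0.06]
[ 0.18  0.47 -0.64  1.6   0.3   1.17 -0.65]
[ 0.16  0.47 -0.62  1.6   0.29  1.17 -0.79]
above 20.38 grip 29.3 [-0.   0.4 -0.1] [0.5962 0.1479 0.1001]
False
False
low 21.66 grip 29.4 [0.3 0.5 0. ] [0.5961 0.1485 0.022 ]
open 23.02 grip 86.9 [ 0.1  0.1 -0.6] [0.5961 0.1484 0.022 ]
```

View pics/w6.png

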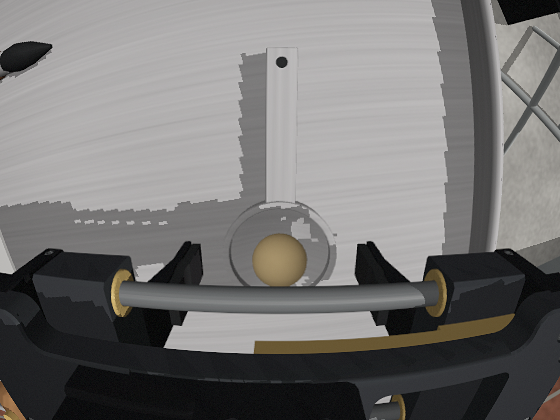

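The ball rests in the bowl at (280,260); the dish lies between the open fingers with the handle running straight up the image at column ≈281.

```bash
python3 - <<'E'
from h import *
s=np.load("pics/w6.npz")
e,r=plane("wrist",(282,48),.019,s),plane("wrist",(281,198),.019,s);d=e-r;h=np.arctan2(d[1],d[0])
print("handle ang",h,"end-TCP",np.linalg.norm((e-s["tool_pos"])[:2]))
p=np.array([.5961,.1484,.0065])
print(arm.servo_line(p,max_speed=.03,max_force=8));st("down")
for q in(10,20,35): arm.grab(q);arm.hold(.25);st("grab")
arm.servo_line(p+[0,0,.02],max_speed=.03);st("up2")
arm.servo_line(p+[0,0,.10],max_speed=.05);arm.hold(.3);st("up")
s,im=snap("wrist","w7");snap("scene","s7")
for nm in("w7",):
    m=cv2.inRange(cv2.cvtColor(im,cv2.COLOR_BGR2HSV),(10,70,90),(30,255,255))[200:283,220:340]
    c=max(cv2.findContours(m,0,2)[0],key=cv2.contourArea);print("ball px",cv2.boundingRect(c),"+220,200")
E
```

```text
handle ang 2.879114161746208 end-TCP 0.11120054259694924
False
down 24.03 grip 87.0 [-0.2 -0.1 -0.1] [0.5961 0.1485 0.0065]
grab 24.85 grip 61.7 [0.2 0.3 1.9] [0.5962 0.1484 0.0066]
grab 25.32 grip 61.4 [0.  0.  2.1] [0.5962 0.1485 0.0066]
grab 25.78 grip 61.7 [ 0.8 -0.8  3.4] [0.5961 0.1485 0.0066]
up2 26.6 grip 61.4 [ 0.6 -0.1 -2. ] [0.596  0.1483 0.0264]
up 28.65 grip 61.5 [-0.3 -0.1 -1.9] [0.5961 0.1484 0.1064]
ball px (29, 45, 59, 38) +220,200
```

```bash
python3 - <<'E'
from h import *
p=np.array([.5961,.1484,.1065])
t0=st("start")["t"];arm.servo_line(p,rot=Rz(2.75));print("0.13 rad took",arm.get_state()["t"]-t0)
arm.servo_line(p,rot=Rz(2.1));st("mid");arm.servo_line(p,rot=Rz(1.449));arm.hold(1.)
s=st("end");print(np.round(s["eef_rot"],4).tolist())
s,w=snap("wrist","w8");_,t=snap("top","t8");_,sc=snap("scene","s8")
f=lambda i,w,h:cv2.resize(i,(w,h),interpolation=cv2.INTER_CUBIC)
m=np.vstack([np.hstack([f(w[0:300,80:480],400,300),f(t[100:310,140:420],400,300)]),np.hstack([f(sc[140:290,230:430],400,300),f(cv2.imread("pics/w7.png")[0:300,80:480],400,300)])])
cv2.imwrite("pics/fin.png",m)
E
```

```text
start 28.75 grip 61.4 [-0.3 -1.3 -2.3] [0.5961 0.1484 0.1065]
0.13 rad took 0.28330000000000055
mid 29.83 grip 61.7 [ 0.   0.2 -2.5] [0.596  0.1484 0.1065]
end 31.63 grip 61.4 [-0.2 -0.6 -1.7] [0.5961 0.1484 0.1065]
[[0.1214, 0.9926, 0.0], [0.9926, -0.1214, -0.0], [-0.0, 0.0, -1.0]]
```

View pics/fin.png

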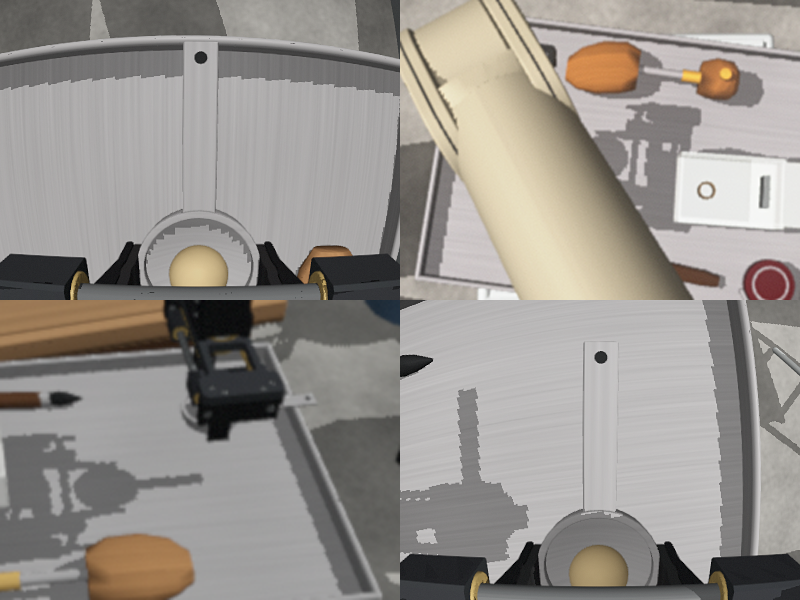

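```bash
python3 - <<'E'
from h import *
for n in("w7","w8"):
    s=np.load(f"pics/{n}.npz");im=cv2.imread(f"pics/{n}.png");z=float(s["tool_pos"][2]);R=s["eef_rot"]
    T=lambda uv,dz:(R.T@(plane("wrist",uv,z+dz,s)-s["tool_pos"])*1e3).round(1)
    m=cv2.inRange(cv2.cvtColor(im,cv2.COLOR_BGR2HSV),(10,70,90),(30,255,255))[230:283,235:325]
    y,x=np.nonzero(m);top=y.min();l,r=x.min(),x.max();u=(l+r)/2+235.;v=top+230+(r-l+1)/2
    print(n,"ball",u,v,r-l+1,T((u,v),.0185),"end",T((280,42),.0125),"root",T((279.3,211),.0125))
    g=cv2.cvtColor(im,cv2.COLOR_BGR2GRAY)[:110,255:305];k=cv2.inRange(g,0,60);yy,xx=np.nonzero(k[45:75]);print("hole px",xx.mean()+255,yy.mean()+45,T((xx.mean()+255,yy.mean()+45),.0125))
E
```

```text
w7 ball 278.0 274.5 59 [  1.    1.  -18.5] end [111.9   1.9 -12.5] root [ 32.5   1.6 -12.5]
hole px 280.5090909090909 56.836363636363636 [104.9   2.1 -12.5]
w8 ball 278.0 274.5 59 [  1.    1.  -18.5] end [111.9   1.9 -12.5] root [ 32.5   1.6 -12.5]
hole px 280.0982142857143 56.92857142857143 [104.9   1.9 -12.5]
```

```bash
python3 - <<'E'
from h import *
st("final");arm.sign_off()
E
```

```text
final 31.78 grip 62.1 [ 0.   0.4 -1.5] [0.5961 0.1484 0.1065]
the job is handed in; nothing more can be done
```

The dish is held up level and still with the ball in its middle, its underside about 10 cm above where it stood. The handle points out over the tray's left-hand end. I handed the job in at 31.8 s.

**What I did**
- **Lid:** I slid it 91 mm until it hit its stop. Its edge then measured 100 mm from shut.
- **Ball:** The fully open fingers don't fit in the box, so I opened them against its inner sides, at under 10 N. I then slid them to the ball, gripped it, and lowered it to about 1.5 mm above the dish floor before letting go.
- **Dish:** I gripped the bowl across the handle with 35 N, lifted it 10 cm and made the quarter turn in the air.

**Last checks**
- The grip opening was about 62 mm, which matches the bowl.
- The handle's end measured 111.9 mm out (112 expected if level), with the same reading before and after the turn.
- The ball was within about 1.5 mm of the centre.
- The handle was within about 0.01 rad of the tray's left-hand direction, which I had taken from the top picture.
- In the last pictures the shoe tree and tin looked undisturbed. The arm and picture edges hid part of the brush, and I did not measure the bystanders' positions.

**What failed or disagreed**
- The first ball grasp failed because the grab call returned before the fingers moved. The ball stayed on its seat and the repeat worked.
- An early two-view fix of the pull bar's top put its height at 58 mm instead of 71. I relied on its width, which matched, instead.

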